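# Cover the tube carrier and hold it up level

### The job

The tubes are about to go into the hot bath, so their caps must be held shut: pick up the dark steel cover plate, lower it (do not drop it) over the knob and stem of the round tube carrier until it lies flat on the tube caps, and let go of it. Then take the carrier by the knob of its stem, lift it until its foot is about 8 cm above its stand, and finish there, still holding it level and steady over the stand, while I get the bath ready. Do not tip the carrier, and leave all the other things on the deck where they are.

Things in the scene. Friction and masses are not known exactly. Their poses are not given: they have to be found in the camera images.
- cover_mid (a point): Dark steel cover, flat on the deck, hub up, 100 g: round plate 76 mm across, 4 mm thick, with a tubular hub (34 mm outside, 18 mm high) on its middle; 22 mm high overall. A 22 mm hole goes right through plate and hub. Point on the hole's axis, 11 mm above the underside; z is that axis, up. Grip the hub, fingertips just above the plate.
- carrier_mid (a point): Tube carrier: round white rack 80 mm across, 240 to 390 g, loose on its stand. Eight closed tubes are fixed in a ring round a steel stem that rises from its centre to 106 mm above the foot (its underside). The tube caps, on which the cover comes to rest, end 49 mm above the foot. Point on the stem's axis, 53 mm above the foot; z is the stem's axis, up.
- carrier_knob (a point): Middle of the knob on the carrier's stem, 93 mm above the foot. Stem: 17 mm across up to 56 mm above the foot, tapering to 12 mm at 64 mm; the knob, 16 mm across with a bevelled top, runs from 80 to 106 mm. With the cover seated the hub's top is 71 mm above the foot, leaving 35 mm of stem and knob free to grip.
- stand: The carrier's stand, one of three alike, fixed to the deck: a steel plate 136 x 94 mm on four short legs, its top 40 mm above the deck, with 4 mm high corner lips. Origin on the deck under its centre, x along its long side, z up.
- tip_box_mid (a point): Bystander: a box of pipette tips, 122 x 80 mm and 61 mm high, black with white tips, on another of the stands. Point 30 mm above its underside.
- well_plate_mid (a point): Bystander: a white 96-well plate, 128 x 86 mm and 14 mm high, on the third stand. Point at its centre.
- dishes_mid (a point): Bystander: two pale round culture dishes stacked, 90 mm across and 30 mm high, on the deck. Point at the centre.
- reagent_mid (a point): Bystander: an amber bottle, 60 mm across and 115 mm high, white cap, on the deck. Point on its axis, 55 mm up.
- pen_mid (a point): Bystander: a marker pen, 125 mm long and 12 mm thick, lying on the deck. Point near its middle; x along the pen.
- beaker_mid (a point): Bystander: a small open glass beaker, 48 mm across and 55 mm high, on the deck. Point on its axis, half-way up.
There are look-alikes about, which are no part of the job. Of the things like the part that bears cover_mid, leave any that is pink or yellow; of the rest the smaller one is meant.

How it is judged:
By the outcome, as a careful person would: the job done as asked, in the order asked, and still so for the second after the job is handed in, while the arm keeps its last pose, push and grip.
It also fails if it takes over 54 s, if anything falls off the work surface, if the arm or the gripper's body presses on something with over 40 N, if the wrist force passes 120 N, or if a joint passes its speed limit or range.

### The arm

A 6-joint arm with a two-finger parallel gripper is mounted at the origin on the work surface. World frame = base frame: x ahead of the robot, y to its left, z up, the work surface at z = 0. Lengths are in m, angles in rad, forces in N, time in s.
With the tool pointing down it reaches from about 0.35 to 0.95 m from the base axis. Payload 17.4 kg.
Tool frame: the origin (TCP) lies at the very end of the fingers, on their centre line; the grasp point (between the pads) lies 19 mm behind it; z points along the fingers, x is the direction in which the jaws open and shut, and the axes are right-handed (so a half turn about z gives the same grasp; the last joint's range is limited). The gripper opens to 93 mm and grips with 3 to 60 N. Pads are 15 mm wide; open, the fingers measure 128 mm over their backs; the gripper's body (75 mm by 188 mm) begins 65 mm behind the grasp point.
Start: joints at [1.282, 0.116, 1.442, -0, 1.584, -0.038], TCP at [0.168, 0.654, 0.219] pointing down, gripper open.
Joint ranges: [-2.83, 2.83], [-0.83, 2.19], [0.07, 2.5], [-1.14, 4.28], [0.01, 3], [-2.97, 2.97]. Speed limits (rad/s): [1.89, 1.89, 2.22, 3.14, 3.14, 3.14].

### API

Orientations are given as a unit quaternion [x, y, z, w].
In Python, from bench import manip gives the robot as it stands.
- The arm moves only by the shell command python3 -m handwheel 'ROWS' [FORCE]. ROWS is text: rows parted by semicolons, each of 7 numbers parted by spaces: the shift along the world's x, y, z in m, then the turn, a rotation vector about the world's x, y, z in degrees, then the closure, from -1 (fully open) to 1 (shut). In form: tx ty tz rx ry rz hand; .... A call has 1 to 10 rows; each row is the pose to reach, as a shift and turn from the pose commanded when the call began; what a row does not reach only later rows make up. A row lasts 1/10 s, in which the tool goes at most 50 mm and 8.59 degrees, less where a joint would pass 70% of its speed; a pose out of reach is approached as far as the arm can. A call with a gripper value outside its range is refused whole. The fingers move at their own pace and stop on an object; FORCE is the grip in N (left out, the last holds). Time passes only in rows, so rows that repeat a pose let the fingers close. It gives the time, the measured TCP pose, the force and the opening at its end, in the units of the state.
- manip.get_obs(): the state, without advancing time (a new reading comes with each control period).
- manip.camera(name): name is "scene" or "top" or "wrist"; returns the picture (384x512x3 uint8, red, green, blue); there is no depth.
- manip.get_calibration(name): a dict with "mtx" (3x3 intrinsics, pixels), "dist_coeffs" ([k1, k2, p1, p2, k3] as OpenCV has them; the pictures are not rectified), "position" and "rotation" of the camera in the world; the wrist camera has in their place "hand_eye" (4x4, takes a point from camera to tool coordinates, whose origin is the TCP and whose axes are the tool frame's). Camera axes: x right, y down, z forward; pixel columns grow to the right and rows downward; lengths in m; the calibration is good to about 2 mm. A picture is of the moment at which its call begins: read the wrist's pose just before it. get_calibration takes no time and is no camera call.
- manip.job_done(): hands the job in, once; it reports no verdict.
The state is a dict: "clock": time; "joint_positions": joint angles; "dq": joint speeds; "joint_efforts": joint torques, N m; "tool_pos": TCP position; "tool_rot": TCP orientation; "ft_force": force on the tool from outside, world axes, zero at the start; "moment": the same for the moment, N m; "opening": finger opening in m.
Only numpy, scipy, OpenCV 4.12 (cv2) and the standard library are available. Lean on these libraries where they do the work, as an engineer would, in place of code of your own. Each camera call takes 0.05 s, during which the arm holds its last target. There are 200 camera calls.

## Working session

There is one attempt and no reset: what is moved stays moved. The work goes in short steps, Python scripts to look and compute and a shell command to move; the robot and the scene stay as the last step left them, time stands still between calls to the robot, and variables do not carry over. Pictures are saved under pics/ and viewed, about 8 in all and at most 12, crops included, and the job is handed in when it is done.

```bash
mkdir -p pics; ls; python3 - <<'E'
from bench import manip
import cv2,numpy as np
for n in("scene","top"):
    cv2.imwrite(f"pics/{n}0.png",manip.camera(n)[:,:,::-1])
for n in("scene","top","wrist"):
    print(n,manip.get_calibration(n))
print(manip.get_obs())
E
```

```text
pics
scene {'mtx': array([[349.74293939,   0.        , 257.16021415],
       [  0.        , 349.74293939, 194.99154351],
       [  0.        ,   0.        ,   1.        ]]), 'dist_coeffs': array([-0.04528223,  0.        ,  0.        ,  0.        ,  0.        ]), 'position': array([0.7178561 , 0.28937815, 0.78723512]), 'rotation': array([ 0.29934443,  0.90962854, -0.27490852, -0.08598911])}
top {'mtx': array([[369.68109897,   0.        , 255.03053963],
       [  0.        , 369.68109897, 189.0831484 ],
       [  0.        ,   0.        ,   1.        ]]), 'dist_coeffs': array([-0.09483644,  0.        ,  0.        ,  0.        ,  0.        ]), 'position': array([ 0.35688139, -0.07122662,  0.9108925 ]), 'rotation': array([-0.69959975,  0.71092699, -0.0445221 ,  0.05622082])}
wrist {'mtx': array([[296.06456652,   0.        , 257.36519645],
       [  0.        , 296.06456652, 188.89385968],
       [  0.        ,   0.        ,   1.        ]]), 'dist_coeffs': array([-0.07483878,  0.        ,  0.        ,  0.        ,  0.        ]), 'hand_eye': array([[ 9.99999843e-01,  1.76021552e-04, -5.323
[... 276 characters left out ...]
.00000000e+00]])}
{'clock': 0.1, 'joint_positions': array([ 1.28220711e+00,  1.16454303e-01,  1.44219233e+00,  7.88548347e-06,
        1.58400063e+00, -3.77830349e-02]), 'dq': array([ 0.00025655, -0.0005952 , -0.00299093, -0.00057139,  0.00092915,
       -0.00075503]), 'joint_efforts': array([ 2.05634453e-03, -7.22901607e+01, -6.23866725e+01,  7.81841017e-02,
        2.27099948e-02, -2.76557392e-05]), 'tool_pos': array([0.16746871, 0.65370909, 0.21797183]), 'tool_rot': array([ 7.89995113e-01,  6.13112912e-01, -4.30782457e-04,  3.04128653e-04]), 'ft_force': array([ 0.29939155,  0.05123708, -0.69961992]), 'moment': array([ 0.02734264, -0.02420888, -0.00031863]), 'opening': 0.09289250618310542}
```

View pics/top0.png

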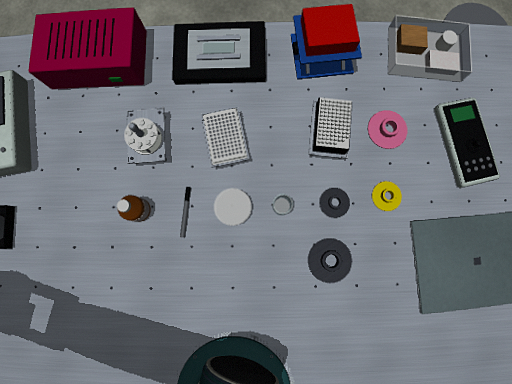

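View pics/scene0.png

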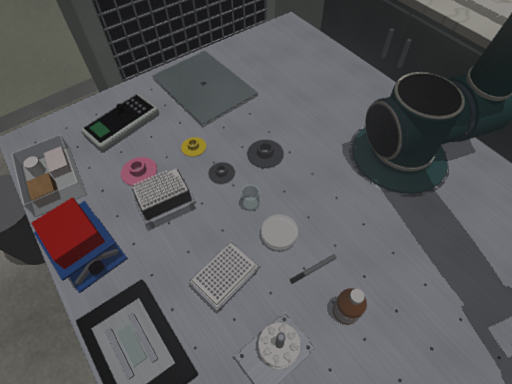

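Top view: the small dark cover is at about (335,202) and the larger dark look-alike at (330,260). The carrier is at about (144,135), with its knob near (138,130). In the scene view the cover is at (222,172) and the carrier knob at about (281,338).

```bash
cat > h.py <<'E'
from bench import manip
import cv2,numpy as np
from scipy.spatial.transform import Rotation as R
def cam(n,obs=None):
    c=manip.get_calibration(n)
    if n=="wrist":
        o=obs or manip.get_obs(); Rt=R.from_quat(o["tool_rot"]).as_matrix(); H=c["hand_eye"]
        return c["mtx"],c["dist_coeffs"],Rt@H[:3,3]+o["tool_pos"],Rt@H[:3,:3]
    r=np.array(c["rotation"]); 
    return c["mtx"],c["dist_coeffs"],c["position"],R.from_quat(r).as_matrix()
def cast(C,px,z):
    K,d,p,Rm=C
    u=cv2.undistortPoints(np.array(px,float).reshape(-1,1,2),K,d).reshape(-1,2)
    v=np.c_[u,np.ones(len(u))]@Rm.T
    return p+v*((z-p[2])/v[:,2])[:,None]
def proj(C,P):
    K,d,p,Rm=C
    return cv2.projectPoints(((np.array(P,float).reshape(-1,3)-p)@Rm),np.zeros(3),np.zeros(3),K,d)[0].reshape(-1,2)
E
python3 - <<'E'
from h import *
T=cam("top");S=cam("scene")
im=cv2.imread("pics/top0.png"); sc=cv2.imread("pics/scene0.png")
for C,g,(x0,x1,y0,y1),n in((T,im,(312,358,182,222),"top"),(S,sc,(203,240,158,187),"scene")):
    m=(g[y0:y1,x0:x1].max(2)<95).astype(np.uint8)
    c=max(cv2.findContours(m,cv2.RETR_EXTERNAL,cv2.CHAIN_APPROX_NONE)[0],key=cv2.contourArea).reshape(-1,2)+[x0,y0]
    w=cast(C,c,0.004)[:,:2].astype(np.float32); 
    print(n,len(c),cv2.minEnclosingCircle(w),cv2.fitEllipse(w))
# carrier rack / knob rough
print("knob top",cast(T,[[137.5,130]],.13),cast(S,[[281,338]],.13))
print("base",cast(T,[[235,365]],0))
cv2.imwrite("pics/crop1.png",np.hstack([cv2.resize(im[100:170,110:180],(390,390),interpolation=3),cv2.resize(sc[305:384,240:319],(390,390),interpolation=3)]))
E
```

```text
top 86 ((0.4508046805858612, -0.25193533301353455), 0.03814884275197983) ((0.45104295015335083, -0.25199630856513977), (0.07255957275629044, 0.07349088042974472), 13.69709587097168)
scene 70 ((0.4517836570739746, -0.2573409676551819), 0.04181615635752678) ((0.4523552358150482, -0.25412577390670776), (0.07215550541877747, 0.076546810567379), 168.41421508789062)
knob top [[0.60644788 0.20047138 0.13      ]] [[0.61176004 0.2076919  0.13      ]]
base [[ 0.06507053 -0.00307679  0.        ]]
```

View pics/crop1.png

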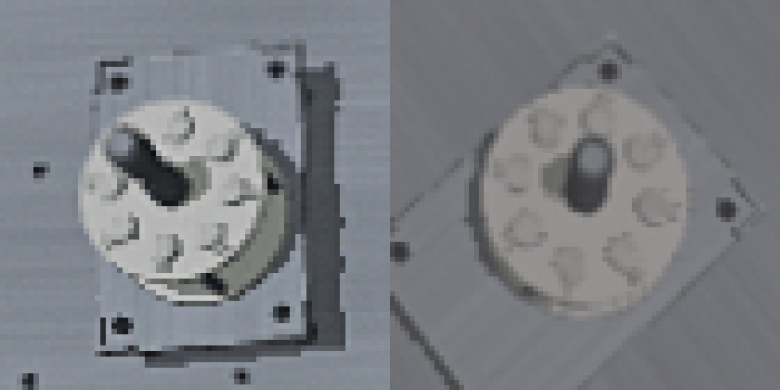

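```bash
python3 - <<'E'
from h import *
T=cam("top");S=cam("scene")
print(cast(T,[[131.9,126.0]],.146),cast(S,[[281.9,336.8]],.146))
E
python3 -m handwheel '.15 -.2 .06 0 0 0 -1;.15 -.2 .06 0 0 0 -1;.15 -.2 .06 0 0 0 -1;.15 -.2 .06 0 0 0 -1;.15 -.2 .06 0 0 0 -1;.33 -.42 .06 0 0 0 -1;.33 -.42 .06 0 0 0 -1;.33 -.42 .06 0 0 0 -1;.33 -.42 .06 0 0 0 -1;.33 -.42 .06 0 0 0 -1' 20
```

```text
[[0.61082851 0.20786257 0.146     ]] [[0.611841   0.20904253 0.146     ]]
clock: 1.1
tool_pos: [0.4723, 0.2639, 0.2784]
tool_rot: [0.79, 0.613, 0.0, 0.0]
ft_force: [0.0, 1.3, 0.5]
opening: 0.093
```

```bash
python3 -m handwheel '-.02 -.3 .0 0 0 14.4 -1;-.02 -.3 0 0 0 14.4 -1;-.02 -.3 0 0 0 14.4 -1;-.02 -.3 0 0 0 14.4 -1;-.02 -.3 0 0 0 14.4 -1;-.02 -.517 -.06 0 0 14.4 -1;-.02 -.517 -.06 0 0 14.4 -1;-.02 -.517 -.06 0 0 14.4 -1;-.02 -.517 -.06 0 0 14.4 -1;-.02 -.517 -.06 0 0 14.4 -1'
python3 -m handwheel '0 0 0 0 0 0 -1;0 0 0 0 0 0 -1;0 0 0 0 0 0 -1'
python3 - <<'E'
from h import *
o=manip.get_obs(); im=manip.camera("wrist"); W=cam("wrist",o)
print(o["tool_pos"],o["tool_rot"],o["clock"],R.from_quat(o["tool_rot"]).as_matrix()[:,0])
g=im[:,:,::-1].copy()
print(proj(W,[[.451,-.253,.022],[.451,-.253,.004]]))
cv2.imwrite("pics/w1.png",g)
E
```

```text
clock: 2.1
tool_pos: [0.4512, -0.2269, 0.2238]
tool_rot: [0.707, 0.707, 0.0, 0.0]
ft_force: [0.5, 0.0, 0.4]
opening: 0.0931
clock: 2.4
tool_pos: [0.452, -0.2241, 0.2245]
tool_rot: [0.707, 0.707, 0.0, 0.0]
ft_force: [-0.2, 0.2, 1.4]
opening: 0.0928
[ 0.45198191 -0.22409851  0.22450314] [7.06726319e-01 7.07487025e-01 1.32944776e-04 4.15987642e-05] 2.4 [-1.07581600e-03  9.99999413e-01  1.29049973e-04]
[[235.65909701 166.65326878]
 [236.61848567 163.87662589]]
```

View pics/w1.png

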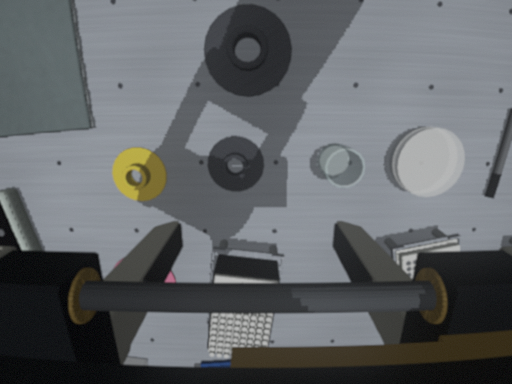

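The wrist view shows the cover plate at about (236,163) with its hole at (235,163), matching the prediction of (236.6,163.9). I'll fit the contour next.

```bash
python3 - <<'E'
from h import *
o=manip.get_obs(); W=cam("wrist",o); g=cv2.imread("pics/w1.png")
x0,y0=203,130; c=g[y0:197,x0:270]; v=c.max(2)
m=(v<72).astype(np.uint8); m=cv2.morphologyEx(m,cv2.MORPH_OPEN,np.ones((3,3),np.uint8))
k=max(cv2.findContours(m,cv2.RETR_EXTERNAL,cv2.CHAIN_APPROX_NONE)[0],key=cv2.contourArea).reshape(-1,2)+[x0,y0]
w=cast(W,k,.004)[:,:2].astype(np.float32); print("plate",cv2.fitEllipse(w),cv2.minEnclosingCircle(w))
e=cv2.fitEllipse(k); print(e)
print("hole px 235.5,163 at .022",cast(W,[[235.5,163]],.022), np.percentile(v,[5,20,40,60,80]))
big=cv2.resize(c,(536,536),interpolation=3)
for p in k: cv2.circle(big,tuple(int(t) for t in (p-[x0,y0])*8+4),1,(0,0,255),-1)
cv2.imwrite("pics/c2.png",big)
E
```

```text
plate ((0.4592723846435547, -0.25436484813690186), (0.054729994386434555, 0.07780410349369049), 4.420020580291748) ((0.45175492763519287, -0.2545830011367798), 0.03744268789887428)
((235.60684204101562, 169.38136291503906), (39.937294006347656, 58.2067756652832), 86.73294830322266)
hole px 235.5,163 at .022 [[ 0.44655295 -0.25291462  0.022     ]] [ 49.  52.  72.  97. 102.]
```

View pics/c2.png

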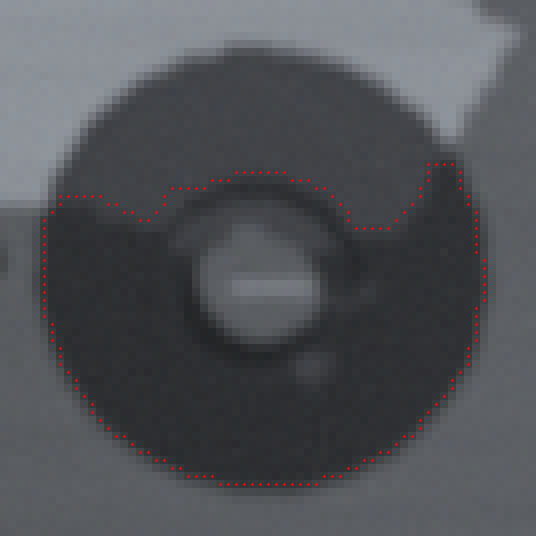

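```bash
python3 -m handwheel '-.002 -.030 0 0 0 0 -1;-.002 -.03 -.05 0 0 0 -1;-.002 -.03 -.1 0 0 0 -1;-.002 -.03 -.135 0 0 0 -1;-.002 -.03 -.135 0 0 0 -1;-.002 -.03 -.135 0 0 0 -1;-.002 -.03 -.135 0 0 0 -1'
python3 - <<'E'
from h import *
o=manip.get_obs(); im=manip.camera("wrist"); W=cam("wrist",o)
print(o["tool_pos"],o["clock"])
g=im[:,:,::-1].copy()
P=proj(W,[[.45,-.254,.022],[.45,-.254,.004]]);print(P)
x0,y0=[int(t)-65 for t in P[1]]; y0=max(y0,0)
c=g[y0:y0+130,x0:x0+130]; print(x0,y0)
cv2.imwrite("pics/w3full.png",g)
cv2.imwrite("pics/c3.png",cv2.resize(c,None,fx=4,fy=4,interpolation=3))
E
```

```text
clock: 3.15
tool_pos: [0.4511, -0.255, 0.0921]
tool_rot: [0.707, 0.708, 0.0, 0.002]
ft_force: [0.8, -0.3, 0.3]
opening: 0.0928
[ 0.45109232 -0.25501504  0.09213344] 3.15
[[260.21148036 198.63602821]
 [260.0744906  192.39985597]]
195 127
```

View pics/c3.png

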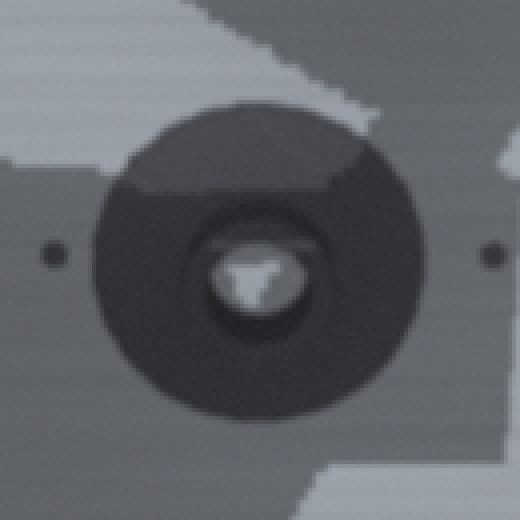

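The closer view has the plate centred at (259.5,192.4), against the predicted (260.1,192.4). That confirms the cover at (0.450,-0.254), so I'll descend and grip.

```bash
python3 -m handwheel '-.001 .0007 -.04 0 0 0 -1;-.001 .0007 -.065 0 0 0 -1;-.001 .0007 -.076 0 0 0 -1;-.001 .0007 -.085 0 0 0 -1;-.001 .0007 -.085 0 0 0 -1;-.001 .0007 -.085 0 0 0 -1' 20
python3 -m handwheel '0 0 0 0 0 0 1;0 0 0 0 0 0 1;0 0 0 0 0 0 1;0 0 0 0 0 0 1;0 0 0 0 0 0 1;0 0 0 0 0 0 1;0 0 0 0 0 0 1;0 0 0 0 0 0 1'
```

```text
clock: 3.8
tool_pos: [0.4495, -0.2546, 0.0056]
tool_rot: [0.707, 0.707, 0.0, 0.001]
ft_force: [0.4, -0.0, 0.6]
opening: 0.093
clock: 4.6
tool_pos: [0.4489, -0.2542, 0.0043]
tool_rot: [0.707, 0.707, -0.0, -0.0]
ft_force: [0.8, 1.3, 1.0]
opening: 0.0336
```

```bash
python3 -m handwheel '0 0 .01 0 0 0 1;0 0 .03 0 0 0 1;0 0 .06 0 0 0 1;0 0 .1 0 0 0 1;0 0 .14 0 0 0 1;0.01 0.02 .18 0 0 0 1;0.02 0.05 .21 0 0 0 1;0.035 0.09 .215 0 0 0 1;0.047 0.13 .215 0 0 0 1;0.06 0.17 .215 0 0 0 1'
python3 -m handwheel '.014 .04 0 0 0 0 1;.028 .08 0 0 0 0 1;.042 .12 0 0 0 0 1;.056 .16 0 0 0 0 1;.07 .2 0 0 0 0 1;.084 .235 0 0 0 0 1;.084 .235 0 0 0 0 1;.084 .235 0 0 0 0 1;.084 .235 0 0 0 0 1'
python3 - <<'E'
from h import *
o=manip.get_obs(); im=manip.camera("wrist"); W=cam("wrist",o)
print(o["tool_pos"],o["opening"],o["clock"])
t=o["tool_pos"]; print(proj(W,[t,[.6113,.2085,.146],[.6113,.2085,.089]]))
cv2.imwrite("pics/w4.png",im[:,:,::-1])
s=manip.camera("scene"); cv2.imwrite("pics/s4.png",s[:,:,::-1])
cv2.imwrite("pics/t4.png",manip.camera("top")[:,:,::-1])
E
```

```text
clock: 5.6
tool_pos: [0.509, -0.0826, 0.2205]
tool_rot: [0.707, 0.707, 0.0, 0.001]
ft_force: [1.4, -0.2, -1.0]
opening: 0.033
clock: 6.5
tool_pos: [0.5926, 0.1501, 0.2197]
tool_rot: [0.707, 0.707, -0.0, 0.0]
ft_force: [0.3, -0.5, -1.4]
opening: 0.0327
[0.59262049 0.15006495 0.21965894] 0.0327192034378488 6.5
[[259.33312023 235.77868735]
 [325.5153723  219.04792423]
 [313.73336407 198.8859693 ]]
```

View pics/w4.png

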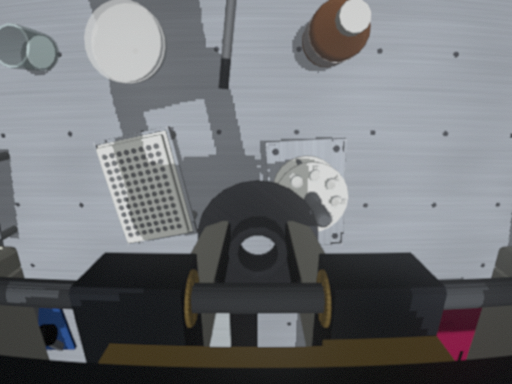

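The wrist view shows the held cover, plate centre column about 259 with its hole at about (259,243). The carrier is partly hidden behind it near (312,190). I'll back off in y so the knob is in the clear and measure again.

```bash
python3 -m handwheel '0 -.045 0 0 0 0 1;0 -.045 0 0 0 0 1;0 -.045 0 0 0 0 1;0 -.045 0 0 0 0 1;0 -.045 0 0 0 0 1'
python3 - <<'E'
from h import *
o=manip.get_obs(); im=manip.camera("wrist"); W=cam("wrist",o)
t=o["tool_pos"];print(t,o["tool_rot"],o["opening"],o["clock"])
print(proj(W,[t,[.6113,.2085,.146],[.6113,.2085,.089]]))
g=im[:,:,::-1]
cv2.imwrite("pics/w5.png",g)
cv2.imwrite("pics/c5.png",cv2.resize(g[150:290,190:430],None,fx=3.3,fy=3.3,interpolation=3))
E
```

```text
clock: 7.15
tool_pos: [0.5928, 0.1063, 0.2193]
tool_rot: [0.707, 0.707, 0.0, -0.0]
ft_force: [0.5, 0.9, -1.0]
opening: 0.0324
[0.59279442 0.10631063 0.21931474] [ 7.06771929e-01  7.07441470e-01  7.40189366e-05 -3.73133790e-05] 0.03242673143816313 7.15
[[259.33015336 235.78204472]
 [374.61811692 218.87935593]
 [354.5338232  198.87786206]]
```

View pics/c5.png

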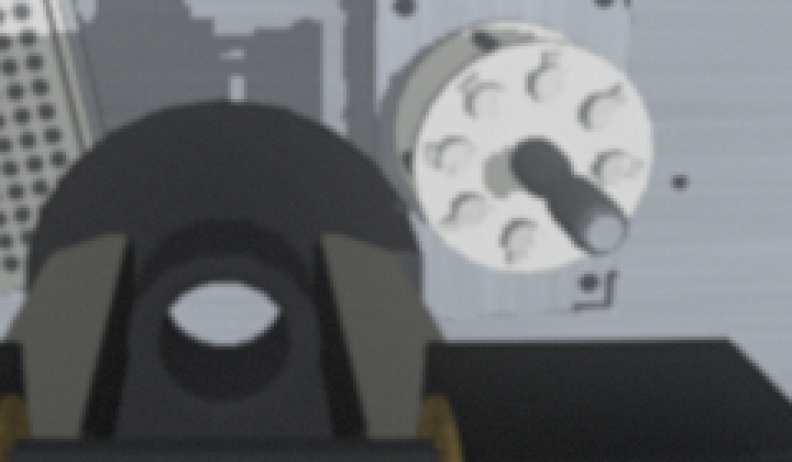

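```bash
python3 - <<'E'
from h import *
o=manip.get_obs(); W=cam("wrist",o); t=o["tool_pos"]
f=lambda x,y:[x/3.3+189.85,y/3.3+149.85]
print("knob top",cast(W,[f(604,233)],.146),"stem low",cast(W,[f(539,166)],.087))
e=cast(W,[f(223.5,100)],t[2]-.005)[0]; print("plate c - tcp",e+[.038,0,0]-t)
for z in(.0,.005):
  l=cast(W,[f(27,235),f(420,235)],t[2]-z); print("width",l[1]-l[0])
# hub top hole: bottom edge row 402, left/right
h=cast(W,[f(158,335),f(291,335),f(224,402)],t[2]+.017)
print("hole w",h[1]-h[0],"c-tcp",(h[0]+h[1])[1]/2-t[1],h[2][0]-.011-t[0])
E
```

```text
knob top [[0.61276361 0.20712941 0.146     ]] stem low [[0.61336613 0.20788379 0.087     ]]
plate c - tcp [ 0.0039018  -0.00112618 -0.005     ]
width [-9.57934714e-05  7.24834420e-02  0.00000000e+00]
width [-9.86614185e-05  7.46535134e-02  0.00000000e+00]
hole w [-3.00063318e-05  2.27237956e-02  0.00000000e+00] c-tcp -0.0009124445445458096 0.003752218479462166
```

```bash
python3 -m handwheel '.006 .035 0 0 0 0 1;.012 .07 0 0 0 0 1;.0167 .1022 0 0 0 0 1;.0167 .1022 -.02 0 0 0 1;.0167 .1022 -.04 0 0 0 1;.0167 .1022 -.06 0 0 0 1;.0167 .1022 -.06 0 0 0 1;.0167 .1022 -.06 0 0 0 1;.0167 .1022 -.06 0 0 0 1'
python3 - <<'E'
from h import *
o=manip.get_obs(); im=manip.camera("wrist"); W=cam("wrist",o)
t=o["tool_pos"];print(t,o["tool_rot"],o["opening"],o["clock"],o["ft_force"])
g=im[:,:,::-1]
cv2.imwrite("pics/w6.png",g)
s=manip.camera("scene")[:,:,::-1]; cv2.imwrite("pics/s6.png",s)
P=proj(cam("scene"),[[.6113,.2085,.15]])[0].astype(int);print(P)
a=cv2.resize(g[170:270,210:310],(390,390),interpolation=3)
y=min(P[1]-45,384-90)
b=cv2.resize(s[y:y+90,P[0]-45:P[0]+45],(390,390),interpolation=3)
cv2.imwrite("pics/c6.png",np.hstack([a,b]))
E
```

```text
clock: 8.1
tool_pos: [0.61, 0.2083, 0.1607]
tool_rot: [0.707, 0.707, 0.001, 0.0]
ft_force: [-0.3, 0.2, -0.3]
opening: 0.0328
[0.60995369 0.20831608 0.16072122] [7.06871362e-01 7.07341673e-01 7.08804812e-04 3.64960792e-04] 0.032822615501817295 8.1 [-0.31529331  0.19974713 -0.31995208]
[282 335]
```

View pics/c6.png

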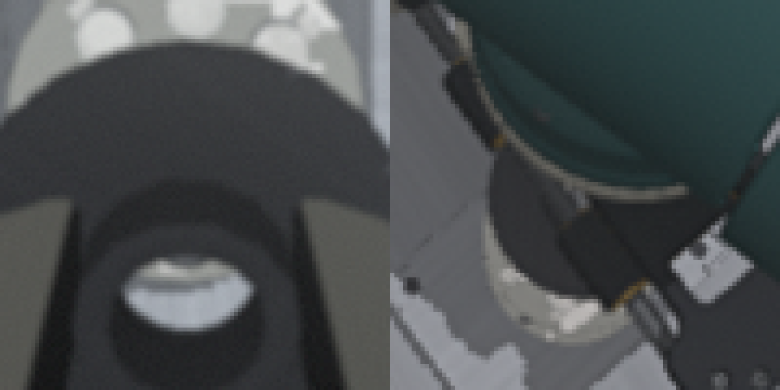

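Through the hole the wrist view shows the rack edge and stand beyond, with the knob tip just showing at the lens top (190,262), against the hole centre at 187. So it is centred in y, and the x view is plausible. I'll lower a little and watch the force.

```bash
python3 -m handwheel '0 0 -.005 0 0 0 1;0 0 -.01 0 0 0 1;0 0 -.014 0 0 0 1;0 0 -.018 0 0 0 1;0 0 -.018 0 0 0 1;0 0 -.018 0 0 0 1'
python3 - <<'E'
from h import *
o=manip.get_obs(); im=manip.camera("wrist"); W=cam("wrist",o)
t=o["tool_pos"];print(t,o["opening"],o["clock"],o["ft_force"],o["moment"])
g=im[:,:,::-1]
cv2.imwrite("pics/w7.png",g)
cv2.imwrite("pics/c7.png",cv2.resize(g[200:280,210:310],None,fx=6,fy=6,interpolation=3))
E
```

```text
clock: 8.8
tool_pos: [0.6095, 0.208, 0.1412]
tool_rot: [0.707, 0.707, -0.0, -0.0]
ft_force: [1.4, 0.5, -0.8]
opening: 0.0329
[0.60953348 0.20800551 0.1411897 ] 0.032944996941596076 8.8 [ 1.38738182  0.48430996 -0.75272411] [ 0.11348172 -0.0194733   0.00217855]
```

View pics/c7.png

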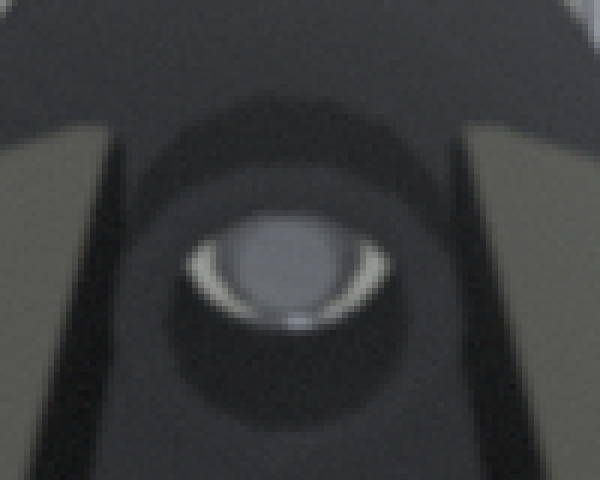

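The knob is now inside the hole and laterally centred (both at column 288 of the crop, equal side gaps). The small far-side gap is about what a centred fit gives. I'll keep lowering.

```bash
python3 -m handwheel '0 0 -.007 0 0 0 1;0 0 -.014 0 0 0 1;0 0 -.021 0 0 0 1;0 0 -.028 0 0 0 1;0 0 -.034 0 0 0 1;0 0 -.039 0 0 0 1;0 0 -.041 0 0 0 1;0 0 -.041 0 0 0 1;0 0 -.041 0 0 0 1'
python3 -m handwheel '0 0 -.002 0 0 0 1;0 0 -.003 0 0 0 1;0 0 -.004 0 0 0 1;0 0 -.004 0 0 0 1;0 0 -.004 0 0 0 1'
```

```text
clock: 9.75
tool_pos: [0.6097, 0.2081, 0.1005]
tool_rot: [0.707, 0.707, 0.0, 0.0]
ft_force: [0.3, -0.3, -0.6]
opening: 0.0327
clock: 10.25
tool_pos: [0.6095, 0.2081, 0.0963]
tool_rot: [0.707, 0.707, -0.0, -0.0]
ft_force: [0.4, 0.2, -0.9]
opening: 0.0332
```

```bash
for i in 1 2 3; do :; done
python3 -m handwheel '0 0 -.001 0 0 0 1;0 0 -.001 0 0 0 1;0 0 -.001 0 0 0 1'
python3 -m handwheel '0 0 -.001 0 0 0 1;0 0 -.001 0 0 0 1;0 0 -.001 0 0 0 1'
```

```text
clock: 10.55
tool_pos: [0.6095, 0.208, 0.0952]
tool_rot: [0.707, 0.707, -0.0, -0.0]
ft_force: [0.2, -0.1, -0.9]
opening: 0.0329
clock: 10.85
tool_pos: [0.6095, 0.208, 0.0942]
tool_rot: [0.707, 0.707, -0.0, -0.0]
ft_force: [0.6, -0.2, -1.1]
opening: 0.0326
```

```bash
python3 -m handwheel '0 0 -.001 0 0 0 1;0 0 -.001 0 0 0 1;0 0 -.001 0 0 0 1'
python3 -m handwheel '0 0 -.0007 0 0 0 1;0 0 -.0007 0 0 0 1;0 0 -.0007 0 0 0 1'
```

```text
clock: 11.15
tool_pos: [0.6096, 0.208, 0.0933]
tool_rot: [0.707, 0.707, 0.0, 0.0]
ft_force: [1.1, 0.8, -0.4]
opening: 0.0326
clock: 11.45
tool_pos: [0.6097, 0.2081, 0.0933]
tool_rot: [0.707, 0.707, 0.0, 0.0]
ft_force: [-2.9, -0.8, 6.1]
opening: 0.0329
```

Contact: z stopped at 0.0933 with +6 N. I'll ease off slightly and release.

```bash
python3 -m handwheel '0 0 .0005 0 0 0 1;0 0 .0005 0 0 0 1;0 0 .0005 0 0 0 0.2;0 0 .0005 0 0 0 0.2;0 0 .0005 0 0 0 -.2;0 0 .0005 0 0 0 -.2;0 0 .0005 0 0 0 -.2'
python3 - <<'E'
from h import *
o=manip.get_obs(); im=manip.camera("wrist"); W=cam("wrist",o)
t=o["tool_pos"];print(t,o["opening"],o["clock"],o["ft_force"],o["moment"])
g=im[:,:,::-1]
cv2.imwrite("pics/w8.png",g)
cv2.imwrite("pics/c8.png",cv2.resize(g[150:330,130:390],None,fx=2.5,fy=2.5,interpolation=3))
E
```

```text
clock: 12.15
tool_pos: [0.6097, 0.2081, 0.0933]
tool_rot: [0.707, 0.707, 0.0, 0.0]
ft_force: [-0.1, -0.3, 5.7]
opening: 0.0543
[0.60968376 0.20807932 0.09333026] 0.05430757717796788 12.15 [-0.08273434 -0.3006605   5.70576656] [0.00112398 0.00992952 0.0119725 ]
```

View pics/c8.png

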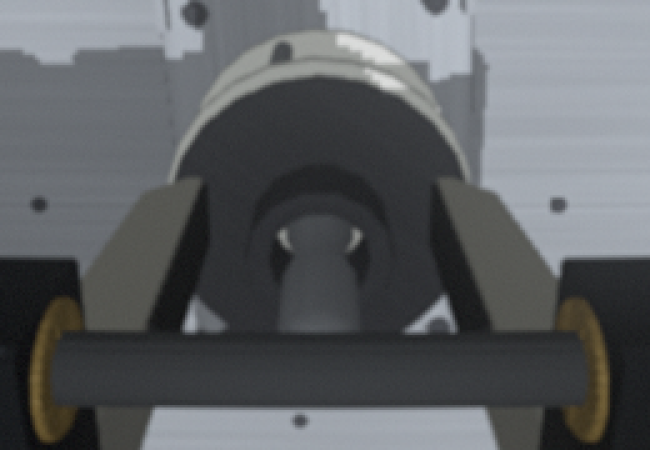

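The fingers are open with the tips still resting on the plate (5.7 N). The cover looks seated flat on the carrier, with the stem inside the hole at about (320,235). I'll rise to knob height.

```bash
python3 -m handwheel '0 0 .001 0 0 0 -.2;0 0 .003 0 0 0 -.2;0 0 .008 0 0 0 -.2;0 0 .014 0 0 0 -.2;.0023 0.0002 .0215 0 0 0 -.2;.0023 0.0002 .022 0 0 0 -.2;.0023 0.0002 .022 0 0 0 -.2;.0023 0.0002 .022 0 0 0 -.2' 
python3 - <<'E'
from h import *
o=manip.get_obs(); im=manip.camera("wrist"); W=cam("wrist",o)
t=o["tool_pos"];print(t,o["opening"],o["clock"],o["ft_force"])
g=im[:,:,::-1]
cv2.imwrite("pics/w9.png",g)
print(proj(W,[t,[.6125,.208,.146]]))
cv2.imwrite("pics/c9.png",cv2.resize(g[150:330,130:390],None,fx=2.5,fy=2.5,interpolation=3))
E
```

```text
clock: 13.0
tool_pos: [0.6118, 0.2082, 0.1148]
tool_rot: [0.707, 0.707, -0.0, -0.0]
ft_force: [0.1, -0.4, -0.8]
opening: 0.0561
[0.61175    0.20818983 0.11481014] 0.0561039303455891 13.0 [ 0.13592793 -0.43895194 -0.82290955]
[[259.33156321 235.782019  ]
 [259.30792731 262.88119538]]
```

View pics/c9.png

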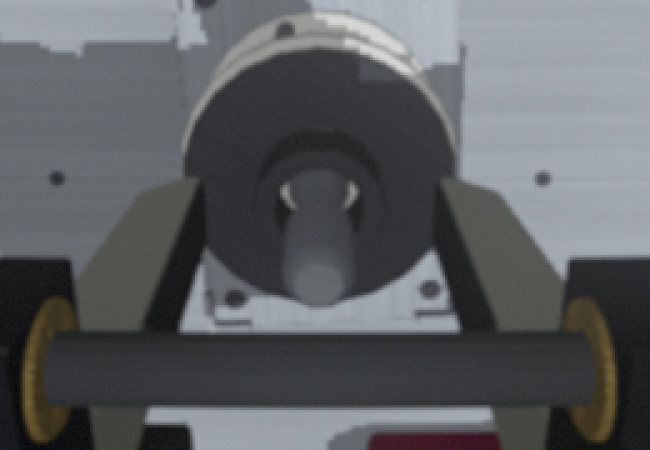

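The knob top is at crop (318,280), centred between the fingers (mid column 321). The cover lies concentric and flat. I'll grip gently, then firmly, then lift.

```bash
python3 -m handwheel '0 0 0 0 0 0 1;0 0 0 0 0 0 1;0 0 0 0 0 0 1;0 0 0 0 0 0 1;0 0 0 0 0 0 1;0 0 0 0 0 0 1;0 0 0 0 0 0 1;0 0 0 0 0 0 1' 10
python3 -m handwheel '0 0 0 0 0 0 1;0 0 0 0 0 0 1;0 0 0 0 0 0 1;0 0 0 0 0 0 1' 45
python3 -m handwheel '0 0 .002 0 0 0 1;0 0 .005 0 0 0 1;0 0 .01 0 0 0 1;0 0 .01 0 0 0 1;0 0 .01 0 0 0 1'
```

```text
clock: 13.85
tool_pos: [0.6118, 0.2081, 0.1151]
tool_rot: [0.707, 0.707, -0.0, 0.0]
ft_force: [0.1, -2.2, 0.2]
opening: 0.0157
clock: 14.25
tool_pos: [0.6118, 0.2082, 0.1151]
tool_rot: [0.707, 0.707, -0.0, 0.0]
ft_force: [0.5, -1.6, 1.4]
opening: 0.0151
clock: 14.75
tool_pos: [0.6119, 0.2083, 0.1252]
tool_rot: [0.707, 0.707, 0.0, 0.0]
ft_force: [0.3, 0.1, -4.2]
opening: 0.0147
```

```bash
python3 -m handwheel '0 0 .008 0 0 0 1;0 0 .018 0 0 0 1;0 0 .03 0 0 0 1;0 0 .042 0 0 0 1;0 0 .053 0 0 0 1;0 0 .062 0 0 0 1;0 0 .068 0 0 0 1;0 0 .070 0 0 0 1;0 0 .070 0 0 0 1;0 0 .070 0 0 0 1'
python3 -m handwheel '0 0 0 0 0 0 1;0 0 0 0 0 0 1;0 0 0 0 0 0 1;0 0 0 0 0 0 1;0 0 0 0 0 0 1'
python3 - <<'E'
from h import *
o=manip.get_obs(); im=manip.camera("wrist"); s=manip.camera("scene")[:,:,::-1]
print(o["tool_pos"],o["opening"],o["clock"],o["ft_force"],o["moment"],abs(o["dq"]).max())
g=im[:,:,::-1]
cv2.imwrite("pics/w10.png",g); cv2.imwrite("pics/s10.png",s)
a=cv2.resize(g[140:300,160:360],(400,320),interpolation=3); b=cv2.resize(s[224:384,180:380],(400,320),interpolation=3)
cv2.imwrite("pics/c10.png",np.hstack([a,b]))
E
```

```text
clock: 15.75
tool_pos: [0.6117, 0.2082, 0.1945]
tool_rot: [0.707, 0.707, -0.0, -0.0]
ft_force: [0.6, -0.3, -4.1]
opening: 0.0153
clock: 16.25
tool_pos: [0.6118, 0.2083, 0.195]
tool_rot: [0.707, 0.707, -0.0, -0.0]
ft_force: [-0.2, -0.5, -4.1]
opening: 0.0152
[0.61182887 0.20825359 0.19504305] 0.01516267595645292 16.25 [-0.18267795 -0.45083416 -4.06294275] [ 0.01154184 -0.01096722 -0.01507606] 0.0013172957519549057
```

The viewer limit is reached, so I'll check by numbers: the plate and knob edges relative to the gripper before and after the lift, and whether anything else moved.

```bash
python3 - <<'E'
from h import *
a=cv2.imread("pics/w9.png",0).astype(np.float32);b=cv2.imread("pics/w10.png",0).astype(np.float32)
# knob/hub patch and near-edge patch of plate: shift between lift-before/after
for n,(y0,y1,x0,x1) in dict(knobhub=(205,275,225,290),hub=(195,240,225,290),plate_edge=(165,190,215,300)).items():
    p=b[y0:y1,x0:x1]; r=cv2.matchTemplate(a[y0-10:y1+10,x0-10:x1+10],p,cv2.TM_CCOEFF_NORMED)
    _,v,_,l=cv2.minMaxLoc(r); print(n,"shift px",10-l[0],10-l[1],"score",round(v,3))
for nm,r in(("w9",a),("w10",b)): # plate dark width at rows
    print(nm,[(y,np.where(r[y,195:330]<65)[0][[0,-1]]+195) for y in(185,200,210)])
s0=cv2.imread("pics/top0.png");s1=manip.camera("top")[:,:,::-1]; cv2.imwrite("pics/t11.png",s1)
for n,(x,y,w) in dict(tip=(331,127,24),well=(225,137,26),dish=(233,207,22),reagent=(133,207,22),pen=(186,211,26),beaker=(283,205,14),big=(330,260,26),yellow=(387,195,18),pink=(387,129,22)).items():
    p=s0[y-w:y+w,x-w:x+w]; r=cv2.matchTemplate(s1[y-w-5:y+w+5,x-w-5:x+w+5],p,cv2.TM_CCOEFF_NORMED); _,v,_,l=cv2.minMaxLoc(r); print(n,l[0]-5,l[1]-5,round(v,2))
E
```

```text
knobhub shift px 1 0 score 0.413
hub shift px 0 -1 score 0.289
plate_edge shift px 0 0 score 0.962
w9 [(185, array([220, 295])), (200, array([208, 306])), (210, array([205, 309]))]
w10 [(185, array([220, 285])), (200, array([208, 305])), (210, array([205, 309]))]
tip 0 0 1.0
well 0 0 0.81
dish 0 0 0.79
reagent 0 0 0.36
pen 0 0 0.57
beaker 0 0 1.0
big 0 0 1.0
yellow 0 0 1.0
pink 0 0 1.0
```

```bash
python3 - <<'E'
from bench import manip
o=manip.get_obs();print(o["clock"],o["tool_pos"],o["ft_force"],o["opening"]);print(manip.job_done())
E
```

```text
16.4 [0.61188091 0.20822546 0.19509796] [ 1.07654082 -0.05011822 -3.74998385] 0.015203867577299229
the job is handed in; nothing more can be done
None
```

The cover is on the tube caps and the carrier is held by its knob about 8 cm above its stand. I handed the job in at 16.4 s.

**What was done**
- I picked up the smaller dark cover by its hub and lowered it over the knob and stem until it touched the caps, at about 6 N with the fingertip height as expected for a seated cover. Then I let go.
- The view after release showed it lying flat and centred on the carrier.
- I then took the knob with a 45 N grip and raised it 80 mm.

**Last checks**
- **Lift and grip:** the tool was steady, pointing straight down, at a height of 0.195 m (0.115 m when gripping). The load was about 4 N, as expected for carrier plus cover, and the opening was 15 mm on the 16 mm knob.
- **Cover level:** the plate's edge matched its place in the wrist picture from before the lift (0 px shift, score 0.96). The same comparison on the hub and knob failed, with scores of 0.29 to 0.41, probably because the closed fingers hide them.
- **Other things on the deck:** none showed any shift in the top view. Matches were strong for the tip box, beaker, large dark cover, yellow and pink parts, and fair for the well plate and dishes. They were weak for the pen (0.57) and the reagent bottle (0.36), probably because of the arm and its shadow. The arm passed well above both, but I did not confirm either separately.
- **Not viewed:** I had reached the viewing limit, so the final lifted pose was checked only by these numbers.

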